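# Light the gas forge from its three controls

### The arm

A 6-joint arm with a two-finger parallel gripper is mounted at the origin on the work surface. World frame = base frame: x ahead of the robot, y to its left, z up, the work surface at z = 0. Lengths are in m, angles in rad, forces in N, time in s.
With the tool pointing down it reaches from about 0.425 to 0.95 m from the base axis. Payload 3.5 kg.
Tool frame: the origin (TCP) lies midway between the tips of the shut fingers; the grasp point (between the pads) lies 19 mm behind it; z points along the fingers, y is the line along which they close (so a half turn about z gives the same grasp; the last joint's range is limited). The gripper opens to 85 mm and grips with 20 to 120 N. Pads are 22 mm wide; open, the fingers measure 114 mm over their backs; the gripper's body (76 mm by 85 mm) begins 54 mm behind the grasp point. The pads swing forward as they close: fully open they stand 13 mm farther back than shut.
Start: joints at [-1.29, 0.286, 1.577, -0, 1.279, -0.15], TCP at [0.282, -0.613, 0.201] pointing down, gripper open.
Joint ranges: [-2.77, 2.77], [-0.9, 2.22], [0.21, 2.48], [-1.53, 4.67], [0.24, 2.81], [-2.84, 2.84]. Speed limits (rad/s): [2.79, 2.79, 3.14, 3.14, 3.14, 3.14].

### API

Orientations are given as a unit quaternion [x, y, z, w].
In Python, from plant import get_state, read_camera, ctrl gives the robot as it stands.
- The arm moves only by the shell command python3 -m crank 'ROWS' [FORCE]. ROWS is JSON, a list of rows, each a list of 3 entries, a list of its own where there are three numbers: the shift along the tool's x, y, z in mm, then the turn about the tool's z in degrees, then the closure in counts, from 0 (fully open) to 255 (shut). In form: [[[tx, ty, tz], yaw, claw], ...]. A call has 1 to 10 rows; each row is the pose to reach, as a shift and turn from the pose commanded when the call began, along the tool's axes at that moment; what a row does not reach only later rows make up. A row lasts 1/10 s, in which the tool goes at most 50 mm and 8.59 degrees, less where a joint would pass 70% of its speed; a pose out of reach is approached as far as the arm can. A call with a gripper value outside its range is refused whole. The fingers move at their own pace and stop on an object; FORCE is the grip in N (left out, the last holds). Time passes only in rows, so rows that repeat a pose let the fingers close. It gives the time, the measured TCP pose, the force, the opening and the grip force at its end, in the units of the state.
- get_state(): the state, without advancing time (a new reading comes with each control period).
- read_camera(name): name is "scene" or "top"; returns a dict with "frame" (384x512x3 uint8, blue, green, red), "range_z" (384x512 float32, m along the optical axis (not along the pixel's ray), 0 where there is no reading), "vfov" (degrees; the focal length in pixels is half the picture's height over the tangent of half this angle, whatever the lens; pixels are square), "cx", "cy" (the principal point, pixels), "origin" and "orientation" of the camera in the world. Camera axes: x right, y down, z forward; pixel columns grow to the right and rows downward; lengths in m; the calibration is good to about 2 mm. A picture is of the moment at which its call begins.
- ctrl.sign_off(): hands the job in; it is judged then, once.
The state is a dict: "time": time; "qpos": joint angles; "dq": joint speeds; "joint_efforts": joint torques, N m; "eef_pos": TCP position; "tcp_rot": TCP orientation; "contact_force": force on the tool from outside, world axes, zero at the start; "wrist_torque": the same for the moment, N m; "opening": opening from 0.0 (shut) to 1.0 (fully open); "finger_force": force on a finger pad.
Only numpy, scipy, OpenCV 4.12 (cv2) and the standard library are available. Lean on these libraries where they do the work, as an engineer would, in place of code of your own. Each camera call takes 0.05 s, during which the arm holds its last target. There are 200 camera calls.

### The job

Light the gas forge: with the closed fingers, first press the raised end of the rocker switch fully down, then push the large mushroom-headed gas valve all the way in, and last press the small round igniter button right down and keep it pressed: your program finishes while still holding the igniter down. Do not push any control in before its turn, and leave the tools and other loose things on the bench where they lie, neither moved nor lifted.

Things in the scene. Friction and masses are not known exactly. Their poses are not given: they have to be found in the camera images.
- switch_box: Grey die-cast box fixed to the bench, 100 mm (x) by 80 mm (y) by 50 mm tall, a black cable gland on its +x side. Origin: centre of its underside, on the bench; z up. It may stand in any of three places (left, middle, right) and is turned up to 0.8 rad. It carries the rocker switch.
- rocker_press (a point): Point to press: the middle of the top face of the rocker's +x half (the half next to the cable gland, raised at the start, with a fine rib across it). The rocker is a black paddle 68 mm long (along the box's x) by 34 mm wide, shallow-V shaped, pivoting across its middle 62 mm above the bench; this point lies 24 mm from the pivot. It starts about 9 mm above the pivot height and comes down to the pivot height (62 mm above the bench) when fully over, where that half lies level.
- rocker (a joint): Rocker angle, rad: 0 = off (+x half raised), 0.40 = on, its stop (+x half down and level). Pushing the raised half straight down takes 3 to 6 N; the rocker stays where it is left. Starts between 0 and 0.08.
- valve_box: Grey die-cast box fixed to the bench, 100 mm (x) by 80 mm (y) by 60 mm tall, a black cable gland on its +x side. Origin: centre of its underside, on the bench; z up. It may stand in any of three places (left, middle, right) and is turned up to 0.8 rad. It carries the push-in gas valve.
- plunger_top (a point): Centre of the top of the gas valve's black mushroom head: 44 mm diameter, on a thin stem in the middle of its box; 98 mm above the bench when fully out, 84 mm when fully in.
- plunger (a joint): How far the gas valve is pushed in, m: 0 = fully out, 0.014 = fully in, its stop. It moves straight down, takes about 4 N all the way and stays where it is left. Starts between 0 and 0.004.
- spark_box: Grey die-cast box fixed to the bench, 100 mm (x) by 80 mm (y) by 45 mm tall, a black cable gland on its +x side. Origin: centre of its underside, on the bench; z up. It may stand in any of three places (left, middle, right) and is turned up to 0.8 rad. It carries the igniter button.
- igniter_top (a point): Centre of the top of the igniter's black round cap: 24 mm diameter in a flat 34 mm steel ring in the middle of its box; 61 mm above the bench when out, 55 mm when fully pressed.
- igniter (a joint): How far the igniter is pressed, m: 0 = out, 0.006 = fully down, its stop. Spring: 1.5 N to start, 5 N at the stop; it springs back when let go.
- chisel: Loose steel cold chisel, 150 mm long (x), 18 mm thick, lying between the left and middle boxes. Origin: centre of its underside. To be left alone.
- offcut: Loose steel bar offcut, 30 mm diameter, 60 mm tall, standing between the middle and right boxes. Origin: centre of its underside. To be left alone.
- hammer: Loose hammer lying in front of the boxes, nearer the robot, 280 mm long (x, head at +x), head 26 mm high and about 90 mm across. Origin: middle of its length, on the bench. To be left alone.
- tin: Loose metal can, 74 mm diameter, 95 mm tall, standing beyond the boxes. Origin: centre of its underside. To be left alone.
- brush: Loose brush, 200 mm long (x), about 20 mm high, lying beyond the boxes on the right. Origin: middle of its length, on the bench. To be left alone.
- wrench: Loose wrench, 200 mm long (x), 8 mm high, lying beyond the boxes on the left. Origin: middle of its length, on the bench. To be left alone.
- mug: Loose white cup, 80 mm diameter, 85 mm tall, standing in front of the boxes on the right. Origin: centre of its underside. To be left alone.

How it is judged:
By the outcome, as a careful person would: the job done as asked, in the order asked, and still so for the second after the job is handed in, while the arm keeps its last pose, push and grip.
It also fails if it takes over 42 s, if anything falls off the work surface, if the arm or the gripper's body presses on something with over 40 N, if the wrist force passes 120 N, or if a joint passes its speed limit or range.

## Working session

There is one attempt and no reset: what is moved stays moved. The work goes in short steps, Python scripts to look and compute and a shell command to move; the robot and the scene stay as the last step left them, time stands still between calls to the robot, and variables do not carry over. Pictures are saved under pics/ and viewed, at most 10 in all, crops included, and the job is handed in when it is done.

```bash
mkdir -p pics; ls
cat > h.py <<'E'
import numpy as np, cv2, pickle
from scipy.spatial.transform import Rotation as R
def cam(n):
    from plant import read_camera
    c=read_camera(n); pickle.dump(c,open(f'{n}.pkl','wb')); return c
def old(n): return pickle.load(open(f'{n}.pkl','rb'))
def pts(c):
    d=c['range_z']; h,w=d.shape; f=h/2/np.tan(np.radians(c['vfov'])/2)
    v,u=np.mgrid[:h,:w]; p=np.dstack([(u-c['cx'])/f*d,(v-c['cy'])/f*d,d])
    q=p@R.from_quat(c['orientation']).as_matrix().T+np.array(c['origin']); q[d==0]=np.nan; return q
E
python3 - <<'E'
from h import *
from plant import get_state
s=get_state(); print({k:np.round(v,3) for k,v in s.items()})
for n in('scene','top'):
    c=cam(n); print(n,c['vfov'],c['cx'],c['cy'],c['origin'],c['orientation'],(c['range_z']==0).mean())
    cv2.imwrite(f'pics/{n}0.png',c['frame'])
E
```

```text
pics
{'time': np.float64(0.0), 'qpos': array([-1.29 ,  0.287,  1.578,  0.   ,  1.279, -0.15 ]), 'dq': array([ 0.   ,  0.   , -0.   , -0.   , -0.002,  0.   ]), 'joint_efforts': array([ 0.0000e+00, -4.0598e+01, -2.9263e+01, -0.0000e+00,  6.0000e-03,
       -0.0000e+00]), 'eef_pos': array([ 0.282, -0.613,  0.199]), 'tcp_rot': array([ 0.977,  0.214, -0.   , -0.001]), 'contact_force': array([0.215, 0.377, 0.69 ]), 'wrist_torque': array([ 0.003,  0.049, -0.042]), 'finger_force': np.float64(0.0), 'opening': np.float64(1.0)}
scene 44.356564791394604 250.32595957877606 195.65054579047097 [ 0.88983713 -0.67420211  0.90900936] [ 0.90594073  0.23209793 -0.07843632 -0.34532549] 0.003946940104166667
top 44.375441133253425 254.2132279663233 182.2962809270436 [ 0.44067018 -0.04230085  1.17087308] [-0.70417585  0.70858814 -0.02300807  0.03885675] 0.003987630208333333
```

View pics/top0.png

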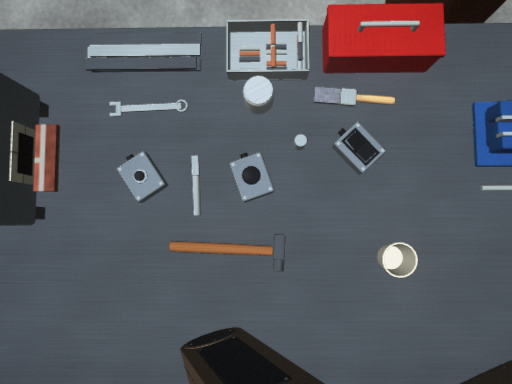

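View pics/scene0.png

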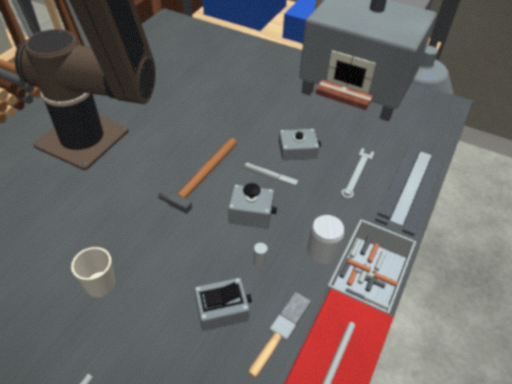

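The top view shows the spark box at (141,176), the valve box at (251,176) and the switch box at (360,147), with the glands at each box's upper left. The scene view confirms the order. The chisel is at (196,185), the offcut at (301,141), the tin at (258,92) and the mug at (398,260).

```bash
cat > m.py <<'E'
from h import *
def ray(c,u,v,z):
    f=384/2/np.tan(np.radians(c['vfov'])/2); o=np.array(c['origin'])
    d=R.from_quat(c['orientation']).apply([(u-c['cx'])/f,(v-c['cy'])/f,1]); return (o+d*(z-o[2])/d[2])
def box(c,u,v,r,H,hz,name):
    # box top mask = grey pixels; control = dark blob inside
    p=pts(c); g=cv2.cvtColor(c['frame'],cv2.COLOR_BGR2GRAY)
    win=np.zeros(g.shape,bool); win[v-r:v+r,u-r:u+r]=1
    m=(win&(p[...,2]>H-.012)).astype('uint8')
    k,l,st,ce=cv2.connectedComponentsWithStats(m); i=1+np.argmax(st[1:,4]); m=(l==i)
    topm=(m&(g>70)).astype('uint8')
    cn=max(cv2.findContours(topm,0,2)[0],key=cv2.contourArea)
    W=np.array([ray(c,a,b,H)[:2] for a,b in cn[:,0]]).astype('float32')*1000
    (cc,wh,an)=cv2.minAreaRect(W)
    hull=cv2.fillConvexPoly(np.zeros(g.shape,'uint8'),cv2.convexHull(cn),1)
    dk=(cv2.erode(hull,np.ones((3,3)))&(g<60)).astype('uint8')
    k,l,st,ce=cv2.connectedComponentsWithStats(dk); i=1+np.argmax(st[1:,4])
    b=np.nanmedian(p[l==i],0)
    print(name,'rect',np.round(cc,1),np.round(wh,1),round(an,1),'| dark px',ce[i].round(1),'area',st[i,4],'ray',(ray(c,*ce[i],hz)*1000).round(1),'depth med',(b*1000).round(1),'zmax',round(np.nanpercentile(p[l==i][:,2],95)*1000,1))
E
python3 - <<'E'
from m import *
c=old('top')
box(c,141,176,32,.045,.061,'spark'); box(c,251,176,32,.060,.096,'valve'); box(c,360,147,34,.050,.064,'switch')
c2=old('scene')
box(c2,300,142,30,.045,.061,'spark'); box(c2,252,202,32,.060,.096,'valve'); box(c2,223,300,36,.050,.064,'switch')
for n,u,v,z in(('offcut',301,141,.06),('tin',258,88,.095),('mug',400,258,.085),('hamhead',279,252,.026),('ch1',195,157,.018),('ch2',197,214,.018)): print(n,ray(c,u,v,z).round(3))
f=c['frame']; ims=[cv2.resize(f[v-38:v+38,u-38:u+38],(390,390),interpolation=cv2.INTER_CUBIC) for u,v in((251,176),(360,147))]
cv2.imwrite('pics/z.png',np.hstack(ims))
E
```

```text
spark rect [556.9 257.9] [98.3 79. ] 33.4 | dark px [139.  175.2] area 66 ray [557.2 257.   61. ] depth med [557.5 256.9  61.1] zmax 63.4
valve rect [552.5 -11.2] [98.8 79.5] 19.1 | dark px [250.9 174.8] area 245 ray [552.3 -10.8  96. ] depth med [552.1 -11.2  96.7] zmax 100.3
switch rect [ 621.6 -270.4] [100.2  80.6] 43.4 | dark px [360.4 146. ] area 572 ray [ 622.3 -269.4   64. ] depth med [ 622.3 -269.2   62.6] zmax 74.1
spark rect [559.3 249.9] [102.3  90.6] 34.9 | dark px [298.6 135.5] area 30 ray [558.5 249.   61. ] depth med [557.4 250.9  58.7] zmax 62.1
valve rect [555.2 -17.6] [99.9 88.3] 19.0 | dark px [251.1 191.1] area 123 ray [556.4 -21.4  96. ] depth med [557.2 -20.9  95.6] zmax 98.8
switch rect [ 625.3 -275.4] [99.7 85.2] 43.0 | dark px [220.7 296.2] area 611 ray [ 624.9 -276.4   64. ] depth med [ 624.7 -276.6   62.4] zmax 73.3
offcut [ 0.636 -0.13   0.06 ]
tin [ 0.756 -0.028  0.095]
mug [ 0.361 -0.348  0.085]
hamhead [ 0.372 -0.076  0.026]
ch1 [0.606 0.13  0.018]
ch2 [0.465 0.124 0.018]
```

View pics/z.png

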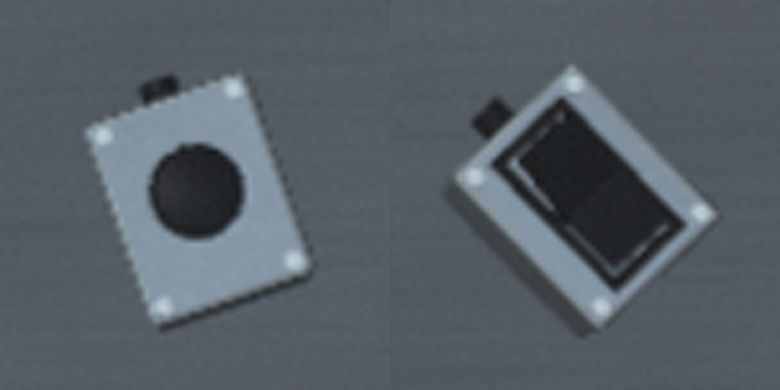

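The crops show the rocker with its ribbed (raised) half towards the gland at the upper left, and the mushroom head centred on its box. Sizes and heights match, so I'm working out the moves.

```bash
cat > go.py <<'E'
import sys; from h import *
from plant import get_state
s=get_state(); M=R.from_quat(s['tcp_rot']).as_matrix(); p=np.array(s['eef_pos'])
def to(x,y,z,th=None):
    th0=np.degrees(np.arctan2(M[1,0],M[0,0])); d=M.T@(np.array([x,y,z])-p*1000)
    print('shift',d.round(1),'yaw',None if th is None else round(th0-th,1),'th0',round(th0,1),'pos',(p*1000).round(1),'F',np.round(s['contact_force'],1),'t',s['time'],'open',round(float(s['opening']),2),'q',np.round(s['qpos'],2))
a=[float(v) for v in sys.argv[1:]]; to(*a)
E
python3 go.py 639 -255 130 43.4
```

```text
shift [ 474.  -175.7   69.9] yaw -18.7 th0 24.7 pos [ 281.7 -612.7  199.4] F [0.  0.3 0.2] t 0.1 open 1.0 q [-1.29  0.29  1.58 -0.    1.28 -0.15]
```

```bash
python3 -m crank '[[[40,-15,0],0,255],[[85,-31,0],-4,255],[[130,-48,0],-8,255],[[175,-65,0],-12,255],[[220,-82,0],-16,255],[[265,-98,0],-18.7,255],[[310,-115,0],-18.7,255],[[355,-132,0],-18.7,255],[[400,-148,0],-18.7,255],[[440,-163,0],-18.7,255]]' 40; python3 go.py 639 -255 110 43.4
```

```text
time: 1.1
eef_pos: [0.6147, -0.2793, 0.2]
tcp_rot: [0.929, 0.37, -0.0, -0.0]
contact_force: [0.3, -0.2, -0.4]
opening: 0.006
finger_force: 0.0
shift [34.4 -0.9 90. ] yaw 0.0 th0 43.4 pos [ 614.7 -279.3  200. ] F [ 0.3 -0.2 -0.4] t 1.1 open 0.01 q [-0.58  0.29  1.58  0.    1.28  0.24]
```

```bash
python3 -m crank '[[[34,-1,25],0,255],[[34,-1,65],0,255],[[34,-1,105],0,255],[[34,-1,105],0,255],[[34,-1,105],0,255]]'; python3 go.py 639 -255 72 43.4
python3 - <<'E'
from h import *
c=cam('scene'); f=c['frame'][220:350,150:310]; cv2.imwrite('pics/s1.png',cv2.resize(f,None,fx=4.5,fy=4.5,interpolation=cv2.INTER_CUBIC))
E
```

```text
time: 1.6
eef_pos: [0.637, -0.2571, 0.0948]
tcp_rot: [0.929, 0.37, -0.001, -0.001]
contact_force: [0.8, -0.3, 1.0]
opening: 0.001
finger_force: 0.0
shift [ 2.9 -0.1 22.8] yaw -0.0 th0 43.4 pos [ 637.  -257.1   94.8] F [ 0.8 -0.3  1. ] t 1.6 open 0.0 q [-0.53  0.41  1.62  0.    1.11  0.28]
```

View pics/s1.png

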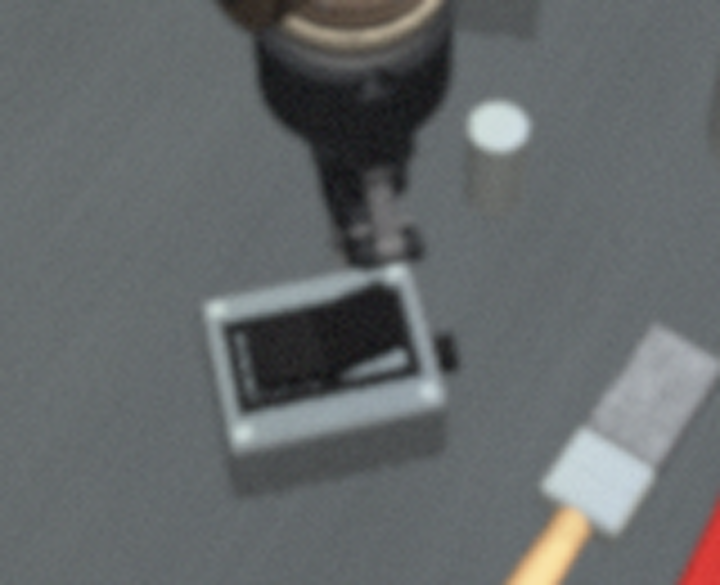

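The closed fingertip is at about crop (385,255), which is image (235.5,276.7), and the raised half is centred near crop (365,325). I'm comparing the scene camera's view of the tip with the reported TCP.

Run:
```python
from m import *
c=old('scene'); o=np.array(c['origin']); Rm=R.from_quat(c['orientation']).as_matrix(); f=192/np.tan(np.radians(c['vfov'])/2)
def pr(x,y,z):
    q=Rm.T@(np.array([x,y,z])-o); return ((q[:2]/q[2]*f+[c['cx'],c['cy']])-[150,220])*4.5
print('tcp px',pr(.637,-.2571,.0948),'press pt pred',pr(.639,-.255,.070))
ax=np.array([.727,.687]);ay=np.array([-.687,.727]);b=np.array([.6216,-.2704])
print('box corners pred',[pr(*(b+sx*.05*ax+sy*.04*ay),.05).round() for sx in(1,-1) for sy in(1,-1)])
print(ray(c,150+385/4.5,220+258/4.5,.0948))
# depth-based box top centre in scene: points at z in 45-55mm
p=pts(c); w=p[240:340,180:270].reshape(-1,3); t=w[(w[:,2]>.046)&(w[:,2]<.056)&(abs(w[:,0]-.62)<.09)&(abs(w[:,1]+.27)<.08)]
print(cv2.minAreaRect((t[:,:2]*1000).astype('float32')), len(t), np.median(t[:,2]))
```

```text
tcp px [362.14570257 285.49438519] press pt pred [369.08590193 312.66774866]
box corners pred [array([405., 248.]), array([449., 397.]), array([195., 294.]), array([228., 449.])]
[ 0.63889102 -0.24005478  0.0948    ]
((623.1290283203125, -272.258056640625), (99.65036010742188, 80.99246215820312), 42.740150451660156) 1085 0.05007792164644409
```

```bash
python3 - <<'E'
from m import *
for n in('scene','top'):
    c=old(n) if n=='scene' else cam(n); p=pts(c)
    near=(abs(p[...,0]-.637)<.06)&(abs(p[...,1]+.257)<.06)
    for a,b in((.08,.1),(.1,.115),(.115,.13),(.13,.15)):
        m=near&(p[...,2]>a)&(p[...,2]<b); q=p[m]
        if len(q): print(n,a,b,len(q),(q.mean(0)*1000).round(1),(q.min(0)*1000).round(),(q.max(0)*1000).round())
E
python3 go.py 639 -255 72 43.4
```

```text
scene 0.115 0.13 3 [ 633.5 -268.5  127.4] [ 633. -270.  125.] [ 634. -268.  130.]
scene 0.13 0.15 15 [ 631.4 -267.6  138.6] [ 623. -273.  132.] [ 641. -260.  148.]
shift [ 2.3 -2.8 26.7] yaw -0.0 th0 43.4 pos [ 639.1 -258.6   98.7] F [-0.4 -0.2  0.4] t 1.7 open -0.0 q [-0.53  0.41  1.62 -0.    1.11  0.28]
```

Run:
```python
from m import *
from plant import get_state
c=old('scene'); p=pts(c)
for v in range(264,290,2): print(v,[tuple((p[v,u]*1000).round().astype(int)) if p[v,u,0]==p[v,u,0] else None for u in range(226,244,3)])
s=get_state(); print(s['eef_pos'],s['time'])
```

```text
264 [(np.int64(640), np.int64(-276), np.int64(192)), (np.int64(655), np.int64(-291), np.int64(223)), (np.int64(663), np.int64(-293), np.int64(231)), (np.int64(666), np.int64(-288), np.int64(227)), (np.int64(597), np.int64(-156), np.int64(0)), (np.int64(602), np.int64(-152), np.int64(-2))]
266 [(np.int64(639), np.int64(-275), np.int64(183)), (np.int64(642), np.int64(-269), np.int64(178)), (np.int64(663), np.int64(-293), np.int64(226)), (np.int64(668), np.int64(-292), np.int64(228)), (np.int64(600), np.int64(-161), np.int64(0)), (np.int64(606), np.int64(-157), np.int64(0))]
268 [(np.int64(639), np.int64(-275), np.int64(176)), (np.int64(645), np.int64(-275), np.int64(181)), (np.int64(663), np.int64(-293), np.int64(219)), (np.int64(668), np.int64(-292), np.int64(222)), (np.int64(670), np.int64(-285), np.int64(214)), (np.int64(674), np.int64(-281), np.int64(212))]
270 [(np.int64(639), np.int64(-275), np.int64(169)), (np.int64(658), np.int64(-295), np.int64(212)), (np.int64(662), np.int64(-293), np.int64(212)), None, (np.int64(674), np.int64(-293), np.int64(221)), (np.int64(676), np.int64(
[... 1970 characters left out ...]
(639), np.int64(-230), np.int64(54)), (np.int64(643), np.int64(-224), np.int64(49))]
286 [(np.int64(624), np.int64(-254), np.int64(70)), (np.int64(630), np.int64(-251), np.int64(70)), (np.int64(635), np.int64(-249), np.int64(71)), (np.int64(641), np.int64(-247), np.int64(73)), (np.int64(641), np.int64(-235), np.int64(55)), (np.int64(646), np.int64(-230), np.int64(52))]
288 [(np.int64(625), np.int64(-256), np.int64(66)), (np.int64(632), np.int64(-254), np.int64(69)), (np.int64(638), np.int64(-253), np.int64(71)), (np.int64(644), np.int64(-252), np.int64(76)), (np.int64(643), np.int64(-237), np.int64(52)), (np.int64(648), np.int64(-233), np.int64(50))]
[ 0.63911796 -0.25859523  0.0987012 ] 1.7
```

```bash
python3 -m crank '[[[0,0,0],0,255],[[0,0,0],0,255],[[0,0,0],0,255]]'
python3 - <<'E'
from h import *
from plant import get_state
print(get_state()['qpos'])
c=cam('scene'); f=c['frame'][160:350,130:310]; cv2.imwrite('pics/s2.png',cv2.resize(f,None,fx=3.1,fy=3.1,interpolation=cv2.INTER_CUBIC))
p=pts(c)
near=(abs(p[...,0]-.637)<.05)&(abs(p[...,1]+.257)<.05)&(p[...,2]>.08)
v,u=np.nonzero(near); k=np.argsort(p[v,u,2])[:12]
for i in k: print(u[i],v[i],(p[v[i],u[i]]*1000).round())
s=get_state(); print(s['eef_pos'],s['time'])
E
```

```text
time: 2.0
eef_pos: [0.6382, -0.2579, 0.0972]
tcp_rot: [0.929, 0.369, 0.001, 0.001]
contact_force: [0.2, -0.0, 0.1]
opening: 0.001
finger_force: 0.0
[-5.31207351e-01  4.06171798e-01  1.61948826e+00 -5.42037256e-06
  1.11354640e+00  2.82715162e-01]
227 278 [ 636. -268.  130.]
226 278 [ 635. -270.  131.]
225 278 [ 634. -271.  133.]
226 277 [ 635. -269.  134.]
224 274 [ 628. -266.  135.]
228 279 [ 641. -272.  136.]
225 276 [ 633. -269.  136.]
226 276 [ 635. -269.  137.]
224 273 [ 629. -266.  139.]
228 278 [ 641. -273.  141.]
225 275 [ 634. -270.  142.]
224 272 [ 629. -267.  144.]
[ 0.63800775 -0.25771676  0.09675357] 2.05
```

View pics/s2.png

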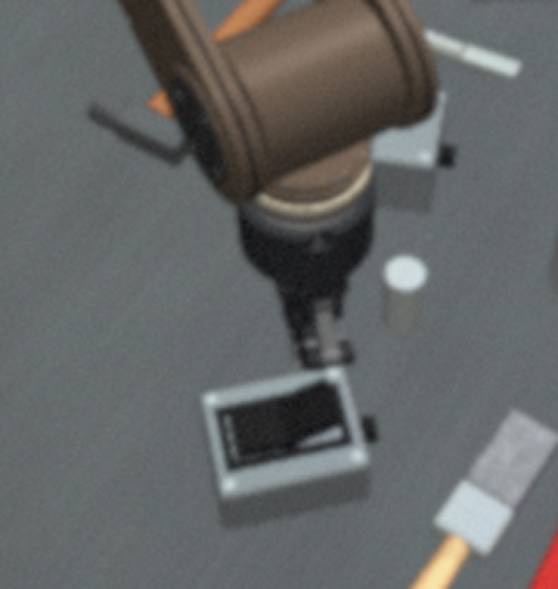

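The fingertips are largely hidden behind the near knuckle at crop (328,350), and the raised rocker half below at (320,405) is still up. I'll descend gently and watch the force.

```bash
python3 -m crank '[[[2.5,-0.5,6],0,255],[[2.5,-0.5,12],0,255],[[2.5,-0.5,17],0,255],[[2.5,-0.5,20],0,255],[[2.5,-0.5,23],0,255],[[2.5,-0.5,25],0,255],[[2.5,-0.5,25],0,255]]'; python3 go.py 639.5 -255.2 62 43.4
```

```text
time: 2.75
eef_pos: [0.639, -0.2552, 0.0702]
tcp_rot: [0.929, 0.37, -0.0, -0.0]
contact_force: [0.2, 0.6, 0.3]
opening: -0.0
finger_force: 0.0
shift [0.4 0.3 8.2] yaw -0.0 th0 43.4 pos [ 639.  -255.2   70.2] F [0.2 0.6 0.3] t 2.75 open -0.0 q [-0.53  0.44  1.63  0.    1.07  0.29]
```

```bash
python3 -m crank '[[[0,0,2],0,255],[[0,0,4],0,255],[[0,0,4],0,255]]'; python3 -m crank '[[[0,0,2],0,255],[[0,0,4],0,255],[[0,0,4],0,255]]'
python3 - <<'E'
from m import *
c=cam('scene'); f=c['frame'][220:350,150:310]; cv2.imwrite('pics/s3.png',cv2.resize(f,None,fx=4.5,fy=4.5,interpolation=cv2.INTER_CUBIC))
E
```

```text
time: 3.05
eef_pos: [0.639, -0.2552, 0.0663]
tcp_rot: [0.929, 0.37, -0.0, -0.0]
contact_force: [0.3, 0.6, -0.7]
opening: -0.003
finger_force: 0.0
time: 3.35
eef_pos: [0.6389, -0.2551, 0.0621]
tcp_rot: [0.929, 0.37, -0.0, -0.0]
contact_force: [-0.4, -1.5, 0.1]
opening: 0.0
finger_force: 0.0
```

View pics/s3.png

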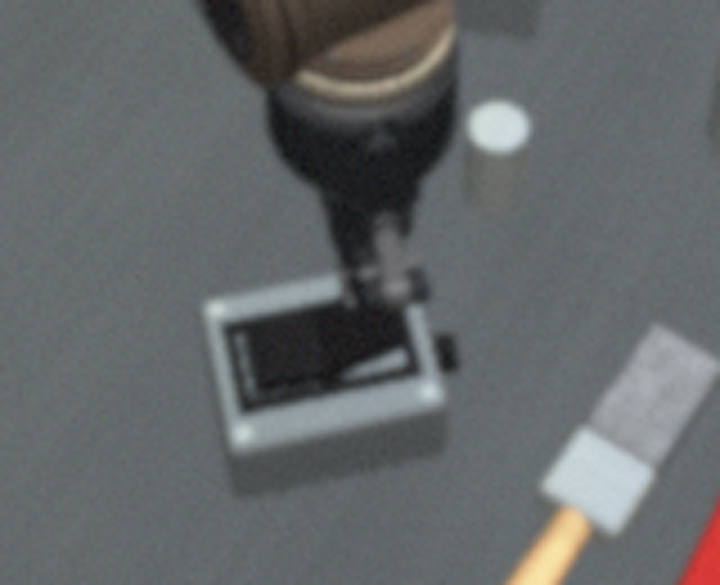

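The tip is now at about crop (380,300) with the rocker's raised wedge at (380,365) unchanged. There is no contact yet, so the tips ride higher than reported and I keep descending on force.

```bash
for i in 1; do python3 -m crank '[[[0,0,2],0,255],[[0,0,4],0,255],[[0,0,4],0,255]]'; done;  python3 -m crank '[[[0,0,2],0,255],[[0,0,4],0,255],[[0,0,4],0,255]]'
python3 - <<'E'
from m import *
c=cam('scene'); p=pts(c); 
for v in range(278,304,2): print(v,[(tuple(map(int,(p[v,u]*1000).round())) if p[v,u,0]==p[v,u,0] else None) for u in range(222,242,3)])
E
```

```text
time: 3.7
eef_pos: [0.6388, -0.2552, 0.0581]
tcp_rot: [0.929, 0.37, -0.0, -0.0]
contact_force: [0.6, -0.3, -1.2]
opening: 0.004
finger_force: 0.0
time: 4.0
eef_pos: [0.6389, -0.2551, 0.0541]
tcp_rot: [0.929, 0.37, -0.0, -0.0]
contact_force: [-0.4, -0.7, -0.3]
opening: -0.0
finger_force: 0.0
278 [(584, -205, 0), (633, -270, 131), (642, -273, 142), (645, -269, 138), (666, -292, 188), (670, -288, 185), (634, -212, 49)]
280 [(585, -208, -5), (626, -260, 103), (641, -273, 133), (648, -273, 139), (666, -292, 181), (671, -291, 183), (672, -282, 171)]
282 [(606, -240, 51), (626, -260, 97), (647, -282, 144), (661, -294, 173), (666, -293, 175), (672, -292, 179), (674, -284, 169)]
284 [(608, -244, 50), (614, -241, 50), (649, -285, 144), (661, -296, 169), (668, -296, 174), (674, -296, 179), (678, -293, 178)]
286 [(610, -246, 47), (621, -253, 66), (648, -284, 134), (666, -304, 178), (671, -301, 177), (676, -299, 179), (680, -295, 177)]
288 [(617, -258, 62), (623, -257, 66), (637, -267, 91), (668, -306, 176), (673, -305, 178), (677, -302, 177), (681, -298, 175)]
290 [(619, -262, 62), (626, -261, 65), (632, -259, 68), (665, -303, 162), (673, -305, 172), (678, -303, 173), (649, -239, 52)]
292 [(622, -267, 64), (629, -267, 70), (634, -262, 66), (640, -260, 69), (647, -260, 75), (652, -258, 75), (652, -245, 55)]
294 [(625, -272, 66), (631, -269, 67), (637, -267, 69), (642, -264, 67), (648, -262, 71), (654, -261, 73), (654, -248, 54)]
296 [(626, -272, 59), (633, -272, 65), (639, -271, 69), (644, -267, 67), (649, -265, 68), (656, -264, 72), (656, -253, 55)]
298 [(628, -276, 59), (634, -276, 64), (641, -275, 69), (647, -272, 69), (651, -269, 68), (655, -263, 61), (658, -256, 54)]
300 [(630, -280, 58), (636, -278, 61), (642, -277, 64), (647, -273, 63), (649, -264, 50), (654, -262, 51), (659, -258, 49)]
302 [(634, -286, 64), (637, -280, 58), (640, -274, 50), (645, -270, 49), (652, -270, 54), (658, -268, 55), (662, -264, 53)]
```

```bash
for i in 1; do python3 -m crank '[[[0,0,2],0,255],[[0,0,4],0,255],[[0,0,6],0,255],[[0,0,6],0,255]]'; done;  python3 -m crank '[[[0,0,2],0,255],[[0,0,4],0,255],[[0,0,4],0,255]]';  python3 -m crank '[[[0,0,2],0,255],[[0,0,4],0,255],[[0,0,4],0,255]]'
python3 - <<'E'
from m import *
c=cam('scene'); p=pts(c); f=c['frame'][240:320,180:280]; cv2.imwrite('pics/s4.png',cv2.resize(f,None,fx=7,fy=7,interpolation=cv2.INTER_CUBIC))
for v in range(284,304,2): print(v,[(tuple(map(int,(p[v,u]*1000).round())) if p[v,u,0]==p[v,u,0] else None) for u in range(222,242,3)])
E
```

```text
time: 4.45
eef_pos: [0.6388, -0.2551, 0.048]
tcp_rot: [0.929, 0.37, -0.0, -0.0]
contact_force: [-1.1, -0.4, -0.0]
opening: 0.004
finger_force: 0.0
time: 4.75
eef_pos: [0.6389, -0.2551, 0.0441]
tcp_rot: [0.929, 0.37, -0.0, -0.0]
contact_force: [-0.6, 0.5, -0.3]
opening: -0.0
finger_force: 0.0
time: 5.05
eef_pos: [0.6396, -0.2553, 0.041]
tcp_rot: [0.929, 0.37, 0.0, 0.0]
contact_force: [0.7, 0.1, 0.8]
opening: -0.002
finger_force: 0.6
284 [(608, -243, 48), (613, -240, 48), (642, -275, 123), (647, -272, 124), (665, -291, 164), (672, -293, 173), (672, -282, 158)]
286 [(611, -248, 51), (620, -251, 63), (646, -282, 129), (660, -294, 158), (665, -291, 158), (672, -293, 167), (674, -285, 156)]
288 [(617, -259, 63), (624, -257, 66), (647, -284, 126), (662, -298, 159), (668, -296, 162), (675, -297, 169), (679, -294, 167)]
290 [(619, -262, 62), (626, -261, 66), (649, -286, 123), (665, -301, 159), (671, -301, 165), (675, -298, 163), (681, -297, 166)]
292 [(622, -266, 62), (628, -264, 65), (637, -267, 77), (667, -306, 162), (673, -305, 164), (677, -301, 162), (682, -299, 162)]
294 [(624, -270, 62), (630, -268, 65), (636, -266, 66), (664, -301, 143), (675, -308, 164), (678, -303, 158), (653, -247, 51)]
296 [(626, -274, 62), (632, -271, 63), (638, -270, 67), (644, -267, 67), (649, -265, 69), (655, -263, 70), (656, -253, 55)]
298 [(628, -277, 61), (634, -275, 64), (640, -274, 66), (646, -271, 66), (651, -268, 66), (656, -265, 65), (658, -256, 53)]
300 [(631, -281, 62), (636, -279, 62), (642, -276, 63), (646, -271, 58), (648, -263, 48), (654, -262, 51), (659, -257, 48)]
302 [(634, -286, 64), (637, -281, 58), (642, -277, 57), (645, -270, 48), (652, -270, 54), (656, -265, 51), (662, -262, 51)]
```

View pics/s4.png

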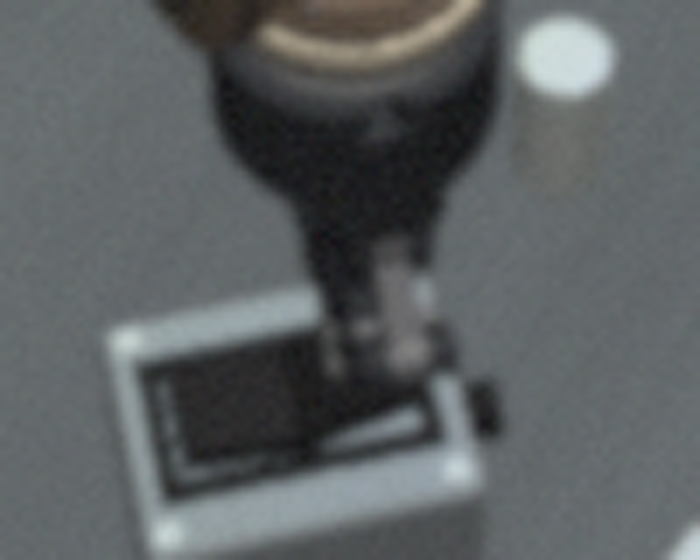

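The fingertips at crop (335,360) are just meeting the raised half, whose wedge at (375,425) is still up, and there is a first trace of finger force. Contact is at a reported z of about 41 mm, so I keep pressing.

```bash
for i in 1; do python3 -m crank '[[[0,0,1],0,255],[[0,0,2],0,255],[[0,0,3],0,255]]'; done;  python3 -m crank '[[[0,0,1],0,255],[[0,0,2],0,255],[[0,0,3],0,255]]';  python3 -m crank '[[[0,0,1],0,255],[[0,0,2],0,255]]'
```

```text
time: 5.4
eef_pos: [0.6396, -0.2554, 0.038]
tcp_rot: [0.929, 0.37, 0.0, 0.0]
contact_force: [1.1, 1.7, 2.3]
opening: -0.001
finger_force: 1.2
time: 5.7
eef_pos: [0.6393, -0.2553, 0.0346]
tcp_rot: [0.929, 0.37, 0.0, 0.0]
contact_force: [1.1, 0.8, 2.8]
opening: -0.001
finger_force: 1.2
time: 5.9
eef_pos: [0.6393, -0.2553, 0.0326]
tcp_rot: [0.929, 0.37, 0.0, 0.0]
contact_force: [0.7, 0.1, 2.7]
opening: -0.002
finger_force: 1.3
```

```bash
python3 -m crank '[[[0,0,1],0,255],[[0,0,2],0,255],[[0,0,2],0,255]]' | sed -n '2p;4p';  python3 -m crank '[[[0,0,1],0,255],[[0,0,2],0,255],[[0,0,2],0,255]]'| sed -n '2p;4p';  python3 -m crank '[[[0,0,1],0,255],[[0,0,1],0,255]]'| sed -n '2p;4p'
```

```text
eef_pos: [0.6393, -0.2553, 0.0314]
contact_force: [-0.6, 1.8, 4.9]
eef_pos: [0.6393, -0.2554, 0.0313]
contact_force: [-3.0, 2.6, 11.2]
eef_pos: [0.6394, -0.2554, 0.0313]
contact_force: [-4.7, 3.7, 14.3]
```

The stop is reached, with the force rising to 14 N at constant height after about 9 mm of travel. I'll lift and check the rocker.

```bash
python3 -m crank '[[[0,0,-20],0,255],[[0,0,-60],0,255],[[0,0,-105],0,255],[[0,0,-110],0,255],[[0,-40,-110],0,255],[[0,-85,-110],0,255],[[0,-130,-110],0,255],[[0,-130,-110],0,255]]'; python3 go.py 553 -12 95 0
python3 - <<'E'
from m import *
for n in('scene','top'):
    c=cam(n); p=pts(c).reshape(-1,3)
    ax=np.array([.727,.687]);ay=np.array([-.687,.727]);q=p[:,:2]-[.6224,-.2713]; a=q@ax;b=q@ay
    for lo in range(-32,33,8):
        m=(a*1000>lo)&(a*1000<lo+8)&(abs(b)<.010)&(p[:,2]<.1); print(n,lo,m.sum(),(np.median(p[m,2])*1000).round(1) if m.sum() else None)
E
```

```text
time: 7.5
eef_pos: [0.5433, -0.156, 0.1332]
tcp_rot: [0.929, 0.371, -0.004, -0.004]
contact_force: [-0.6, 0.1, -1.2]
opening: -0.0
finger_force: 0.0
shift [106.3 -97.3  38.8] yaw 43.5 th0 43.5 pos [ 543.3 -156.   133.2] F [-0.6  0.1 -1.2] t 7.5 open -0.0 q [-0.46  0.12  1.9  -0.    1.13  0.35]
scene -32 34 72.8
scene -24 35 70.9
scene -16 30 67.0
scene -8 32 63.6
scene 0 33 62.4
scene 8 35 62.2
scene 16 33 61.9
scene 24 35 61.5
scene 32 30 54.2
top -32 0 None
top -24 0 None
top -16 0 None
top -8 0 None
top 0 4 62.9
top 8 9 63.4
top 16 14 62.9
top 24 15 62.9
top 32 17 55.3
```

The rocker's +x half is level at 62 mm and the other half is raised, so the switch is on. Next is the valve, with contact expected at a reported z of about 67 and the stop at about 53.

```bash
python3 -m crank '[[[30,-27,0],0,255],[[62,-57,0],0,255],[[92,-84,0],0,255],[[106,-97,0],0,255],[[106,-97,20],0,255],[[106,-97,40],0,255],[[106,-97,48],0,255],[[106,-97,48],0,255],[[106,-97,48],0,255]]'; python3 go.py 553 -12 67
python3 - <<'E'
from m import *
c=cam('scene'); p=pts(c)
near=(abs(p[...,0]-.553)<.05)&(abs(p[...,1]+.012)<.05)&(p[...,2]>.085)
f=c['frame'][140:240,190:310]; cv2.imwrite('pics/s5.png',cv2.resize(f,None,fx=6,fy=6,interpolation=cv2.INTER_CUBIC))
E
```

```text
time: 8.5
eef_pos: [0.5612, -0.0183, 0.0901]
tcp_rot: [0.929, 0.369, 0.0, 0.0]
contact_force: [-0.1, -0.4, -0.2]
opening: 0.001
finger_force: 0.0
shift [ -1.6 -10.2  23.1] yaw None th0 43.3 pos [561.2 -18.3  90.1] F [-0.1 -0.4 -0.2] t 8.5 open 0.0 q [-0.21  0.16  1.95 -0.    1.04  0.6 ]
```

View pics/s5.png

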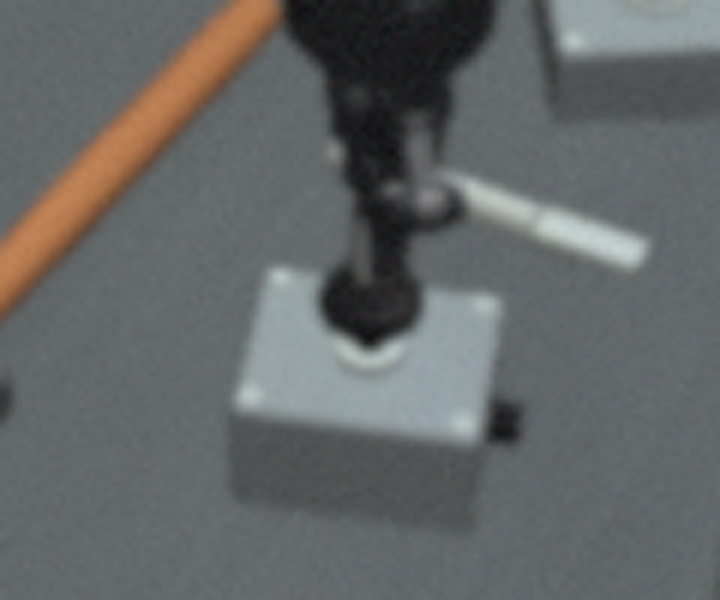

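The finger stack ends near crop (385,275), just behind the centre of the mushroom head at (370,300), and the TCP is about 10 mm off. I'll recentre and check heights by depth.

```bash
python3 -m crank '[[[0,0,-4],0,255],[[-1.5,-10,-4],0,255],[[-1.5,-10,-4],0,255],[[-1.5,-10,-4],0,255]]'; python3 go.py 553 -12 67
python3 - <<'E'
from m import *
c=cam('scene'); p=pts(c)
for v in range(178,200,2): print(v,[(tuple(map(int,(p[v,u]*1000).round())) if p[v,u,0]==p[v,u,0] else None) for u in range(243,264,3)])
E
```

```text
time: 8.95
eef_pos: [0.5521, -0.011, 0.094]
tcp_rot: [0.929, 0.37, 0.0, 0.0]
contact_force: [0.3, 0.3, 0.0]
opening: -0.0
finger_force: 0.0
shift [-0.   1.4 27. ] yaw None th0 43.4 pos [552.1 -11.   94. ] F [0.3 0.3 0. ] t 8.95 open -0.0 q [-0.2   0.13  1.97 -0.    1.04  0.61]
178 [(475, 88, -1), (482, 92, -2), (550, -22, 137), (559, -23, 143), (564, -18, 141), (510, 108, -2), (518, 109, 1)]
180 [(479, 82, -2), (485, 87, -3), (551, -23, 132), (559, -24, 137), (564, -17, 133), (514, 99, 0), (521, 103, 0)]
182 [(483, 73, 0), (491, 76, 1), (497, 82, 0), (503, 87, -2), (510, 91, -2), (518, 92, 1), (525, 97, 0)]
184 [(486, 68, -1), (536, -9, 97), (542, -5, 97), (547, 1, 95), (553, 5, 94), (521, 86, 1), (527, 92, -2)]
186 [(517, 12, 60), (538, -12, 95), (545, -11, 98), (551, -8, 98), (558, -5, 98), (562, 2, 94), (531, 84, 0)]
188 [(534, -20, 93), (541, -17, 94), (549, -18, 99), (554, -13, 97), (560, -9, 97), (565, -3, 93), (558, 27, 61)]
190 [(536, -22, 89), (544, -24, 96), (552, -23, 99), (556, -16, 94), (562, -13, 95), (570, -12, 98), (560, 24, 58)]
192 [(539, -28, 89), (547, -29, 95), (553, -26, 95), (560, -23, 96), (565, -18, 94), (570, -12, 91), (565, 14, 63)]
194 [(528, -9, 58), (549, -32, 92), (555, -29, 92), (561, -25, 91), (568, -24, 95), (572, -17, 90), (567, 12, 59)]
196 [(532, -15, 59), (541, -16, 65), (557, -32, 90), (563, -29, 89), (569, -25, 89), None, (570, 5, 60)]
198 [(535, -22, 60), (544, -22, 65), (551, -21, 68), (557, -17, 68), (562, -12, 65), (567, -4, 61), (573, 0, 60)]
```

```bash
python3 -m crank '[[[0,1.5,8],0,255],[[0,1.5,16],0,255],[[0,1.5,21],0,255],[[0,1.5,23],0,255],[[0,1.5,25],0,255],[[0,1.5,27],0,255],[[0,1.5,29],0,255],[[0,1.5,29],0,255]]'|sed -n '1,2p;4p'; python3 -m crank '[[[0,0,2],0,255],[[0,0,4],0,255],[[0,0,6],0,255],[[0,0,6],0,255]]'|sed -n '1,2p;4p';python3 -m crank '[[[0,0,1.5],0,255],[[0,0,3],0,255],[[0,0,4],0,255],[[0,0,4],0,255]]'|sed -n '1,2p;4p'
```

```text
time: 9.8
eef_pos: [0.5535, -0.0124, 0.065]
contact_force: [-2.2, 0.8, 3.0]
time: 10.2
eef_pos: [0.5535, -0.0124, 0.0584]
contact_force: [-0.1, -0.3, 1.8]
time: 10.6
eef_pos: [0.5534, -0.0124, 0.0544]
contact_force: [-0.6, -0.2, 2.6]
```

```bash
for i in 1; do python3 -m crank '[[[0,0,1],0,255],[[0,0,2],0,255],[[0,0,2],0,255]]'|sed -n '1,2p;4p'; done; python3 -m crank '[[[0,0,1],0,255],[[0,0,2],0,255],[[0,0,2],0,255]]'|sed -n '1,2p;4p'; python3 -m crank '[[[0,0,1],0,255],[[0,0,2],0,255],[[0,0,2],0,255]]'|sed -n '1,2p;4p'
```

```text
time: 10.9
eef_pos: [0.5535, -0.0124, 0.0533]
contact_force: [-2.0, 0.3, 7.2]
time: 11.2
eef_pos: [0.5537, -0.0125, 0.0531]
contact_force: [-6.6, 0.4, 15.4]
time: 11.5
eef_pos: [0.5538, -0.0125, 0.053]
contact_force: [-9.4, 0.6, 24.9]
```

The valve stop is reached at 53 mm as predicted. I'll lift, travel towards the igniter and check the valve height.

```bash
python3 -m crank '[[[0,0,-20],0,255],[[0,0,-50],0,255],[[0,0,-75],0,255],[[30,-31,-75],0,255],[[62,-64,-75],0,255],[[95,-98,-75],0,255],[[128,-132,-75],0,255],[[160,-165,-75],0,255],[[184,-189,-75],0,255],[[184,-189,-75],0,255]]'
python3 - <<'E'
from m import *
for n in('scene','top'):
    c=cam(n); p=pts(c).reshape(-1,3); m=(np.hypot(p[:,0]-.5535,p[:,1]+.0125)<.012)&(p[:,2]<.12); print(n,m.sum(),np.median(p[m,2]) if m.sum() else None)
    p=pts(c); m=(np.hypot(p[...,0]-.557,p[...,1]-.257)<.06)&(p[...,2]>.056)&(p[...,2]<.07); 
    if m.sum(): print('ign',m.sum(),p[m].mean(0))
E
python3 go.py 557.5 256.5 50
```

```text
time: 12.5
eef_pos: [0.5562, 0.2552, 0.1225]
tcp_rot: [0.928, 0.372, -0.0, -0.001]
contact_force: [0.6, 0.1, -0.1]
opening: -0.003
finger_force: 0.0
scene 72 0.08287435456284203
ign 43 [0.55677605 0.25653591 0.06016787]
top 82 0.0840305809179609
ign 79 [0.55649898 0.25732286 0.06081407]
shift [ 4.1 -2.8 72.4] yaw None th0 43.5 pos [556.5 251.7 122.4] F [ 0.1 -0.9 -0.2] t 12.6 open 0.0 q [ 0.26  0.22  1.8  -0.    1.12  1.07]
```

The valve top is at 83–84 mm, fully in. The igniter is at (557,257). I'll settle above it first.

```bash
python3 -m crank '[[[0,0,25],0,255],[[0,0,55],0,255],[[0,0,75],0,255],[[0,0,78],0,255],[[0,0,78],0,255],[[0,0,78],0,255]]'; python3 go.py 557 257 24
```

```text
time: 13.2
eef_pos: [0.5584, 0.2509, 0.047]
tcp_rot: [0.929, 0.369, 0.001, 0.0]
contact_force: [0.4, -0.1, 0.6]
opening: -0.001
finger_force: 0.0
shift [ 3.1 -5.4 23. ] yaw None th0 43.3 pos [558.4 250.9  47. ] F [ 0.4 -0.1  0.6] t 13.2 open -0.0 q [ 0.26  0.32  1.84 -0.    0.98  1.07]
```

```bash
python3 -m crank '[[[3,-5.5,0],0,255],[[3,-5.5,0],0,255],[[3,-5.5,0],0,255]]'|sed -n 2p; python3 -m crank '[[[0,0,5],0,255],[[0,0,9],0,255],[[0,0,11],0,255],[[0,0,13],0,255],[[0,0,13],0,255]]'|sed -n '2p;4p'; python3 go.py 557 257 24
```

```text
eef_pos: [0.556, 0.2579, 0.0465]
eef_pos: [0.5553, 0.2573, 0.032]
contact_force: [0.5, 0.1, -0.6]
shift [1.  1.4 8. ] yaw None th0 43.4 pos [555.3 257.3  32. ] F [ 0.5  0.1 -0.6] t 14.0 open -0.0 q [ 0.27  0.34  1.84 -0.    0.96  1.08]
```

```bash
python3 -m crank '[[[1,1,0],0,255],[[1,1,2],0,255],[[1,1,4],0,255],[[1,1,4],0,255]]'|sed -n '2p;4p'; python3 -m crank '[[[0,0,1.5],0,255],[[0,0,3],0,255],[[0,0,4],0,255],[[0,0,4],0,255]]'|sed -n '2p;4p';  python3 -m crank '[[[0,0,1],0,255],[[0,0,2],0,255],[[0,0,2],0,255]]'|sed -n '2p;4p'
```

```text
eef_pos: [0.5576, 0.2575, 0.029]
contact_force: [0.4, -0.2, 1.5]
eef_pos: [0.5576, 0.2575, 0.0251]
contact_force: [0.1, -0.7, 4.4]
eef_pos: [0.5576, 0.2575, 0.0243]
contact_force: [-1.6, -1.1, 10.1]
```

```bash
python3 -m crank '[[[0,0,1],0,255],[[0,0,2],0,255],[[0,0,2],0,255],[[0,0,2],0,255],[[0,0,2],0,255]]'
python3 - <<'E'
from m import *
c=cam('scene'); f=c['frame']; cv2.imwrite('pics/end.png',f)
for n in('scene','top'):
    c=old(n) if n=='scene' else cam(n)
    p=pts(c).reshape(-1,3)
    for nm,x,y in(('valve',.5535,-.0125),('rocker',.639,-.255)):
        m=(np.hypot(p[:,0]-x,p[:,1]-y)<.01)&(p[:,2]<.12); print(n,nm,m.sum(),np.median(p[m,2]) if m.sum() else None)
E
```

```text
time: 15.6
eef_pos: [0.5577, 0.2575, 0.0241]
tcp_rot: [0.929, 0.37, -0.0, 0.0]
contact_force: [-5.9, -2.0, 17.8]
opening: -0.002
finger_force: 9.0
scene valve 44 0.08372177628537658
scene rocker 66 0.0618712331724835
top valve 57 0.0841772494324069
top rocker 56 0.0622058115704035
```

View pics/end.png

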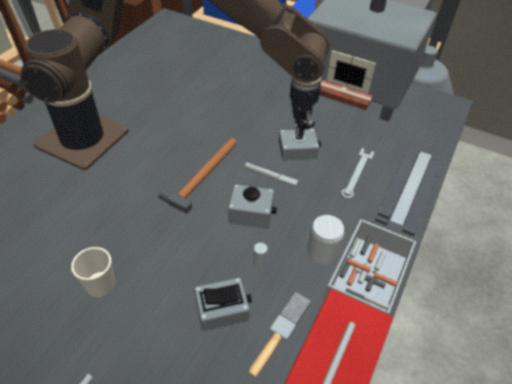

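The fingers hold the igniter down at (300,135). The valve head (252,193) is in, the rocker (222,297) is over, and the loose things lie where they were.

```bash
python3 -c "
from plant import ctrl
print(ctrl.sign_off())"
```

```text
the job is handed in; nothing more can be done
None
```

The job is handed in: the rocker was pressed fully over, then the gas valve pushed fully in, and the igniter is held at its stop with about 18 N; the last picture shows nothing on the bench moved.

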